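# Feed the race tray through the gauging chute past its sprung gate

## Robot

A 6-joint arm with a two-finger parallel gripper is mounted at the origin on the work surface. World frame = base frame: x ahead of the robot, y to its left, z up, the work surface at z = 0. Lengths are in m, angles in rad, forces in N, time in s.
With the tool pointing down it reaches from about 0.3 to 0.875 m from the base axis. Payload 6.4 kg.
Tool frame: the origin (TCP) lies on the front face of the gripper's body, between the roots of the fingers; the fingertips stand 73 mm ahead of it and the grasp point (between the pads) lies ctrl.pinch_z ahead of it (ctrl.pinch_z is the distance from the TCP to the grasp point, in m); z points along the fingers, x is the direction in which the jaws open and shut, and the axes are right-handed (so a half turn about z gives the same grasp; the last joint's range is limited). The gripper opens to 85 mm and grips with 20 to 120 N. Pads are 22 mm wide; open, the fingers measure 114 mm over their backs; the gripper's body (76 mm by 85 mm) begins 54 mm behind the grasp point. The pads swing forward as they close: fully open they stand 13 mm farther back than shut.
Start: joints at [1.002, 0.181, 1.607, -0, 1.354, -0.206], TCP at [0.204, 0.538, 0.304] pointing down, gripper open.
Joint ranges: [-2.99, 2.99], [-0.89, 2.07], [0.3, 2.58], [-1.14, 4.28], [0, 2.63], [-3.12, 3.12]. Speed limits (rad/s): [2.57, 2.57, 3.01, 3.14, 3.14, 3.14].

## Interface

Orientations are given as a unit quaternion [w, x, y, z].
In Python, from bench import ctrl gives the robot as it stands.
- The arm moves only by the tool move_arm, never from a script. Its argument "rows" is text: rows parted by semicolons, each of 7 numbers parted by spaces: the shift along the tool's x, y, z in cm, then the turn, a rotation vector about the tool's x, y, z in degrees, then the opening, from 0 (shut) to 1 (fully open). In form: x y z rx ry rz grip; .... A call has 1 to 20 rows; each row shifts and turns the commanded pose from where the row before left it, along the tool's axes as they then stand; what a row does not reach is not made up. A row lasts 1/10 s, in which the tool goes at most 50 mm and 8.59 degrees, less where a joint would pass 70% of its speed; a pose out of reach is approached as far as the arm can. A call with a gripper value outside its range is refused whole. The fingers move at their own pace and stop on an object; the grip force is fixed at half the most. Time passes only in rows, so rows that do not move let the fingers close. It gives the time, the measured TCP pose, the force and the opening at its end, in the units of the state.
- ctrl.get_obs(): the state, without advancing time (a new reading comes with each control period).
- ctrl.camera(name): name is "side" or "top" or "wrist"; returns a dict with "color" (384x512x3 uint8, blue, green, red), "fx", "fy", "cx", "cy" (pixels), "rvec" (rotation vector, rad) and "tvec" (3), from world to camera coordinates, as OpenCV has them. Camera axes: x right, y down, z forward; pixel columns grow to the right and rows downward; lengths in m; the calibration is good to about 2 mm. A picture is of the moment at which its call begins. There is no depth.
- ctrl.hand_in(): hands the job in, once; it reports no verdict.
Trained networks look in the newest picture that a camera, given by its name, has taken for a name from the list of things; names that differ only in an ending like _2 or _b are one class to them, and where a whole thing is asked for, a point or a joint stands for the part that bears it (a point fixed in the world has none). Each returns a list of dicts, best first, with "confidence" (0 to 1); they miss things now and then, are a little off and sometimes report something else, mostly with a low value. They report only what shows in the picture. A call takes as long as a camera call. They do not tell look-alikes from the thing itself.
- ctrl.look_for(camera, query): "bbox" ([left, top, right, bottom] in pixels, round what is visible of it).
- ctrl.trace(camera, query): "region" (384x512 bool, what is visible of it) and "bbox" ([left, top, right, bottom] in pixels, round what is visible of it).
The state is a dict: "time_s": time; "q": joint angles; "dq": joint speeds; "joint_efforts": joint torques, N m; "eef_pos": TCP position; "eef_rot": TCP orientation; "wrist_force": force on the tool from outside, world axes, zero at the start; "torque": the same for the moment, N m; "opening": opening from 0.0 (shut) to 1.0 (fully open).
Only numpy, scipy, OpenCV 4.12 (cv2) and the standard library are available. Lean on these libraries where they do the work, as an engineer would, in place of code of your own. Each camera call takes 0.05 s, during which the arm holds its last target.

## Task

Press the pedal beside the chute down with one fingertip so that the sprung gate stands open, and keep it down while you push the tray of ball races, by the upright tab on its tail, through past the gate until it is fully home against the end stop; then let the pedal go so that the gate shuts behind the tray, and move clear. Push only: do not lift the tray or shake a race off it, never let the gate strike or rest on the tray or its races, and leave everything else where it is.

Things in the scene. Friction and masses are not known exactly. Their poses are not given: they have to be found in the camera images.
- chute: Steel chute fixed to the table. Origin on the table under the gate's middle; +x = feeding direction, +y = the pedal's side, z up. The channel runs from x = -250 mm (open entry) to the end stop; floor at z = 6 mm, 64 mm wide inside, walls 6 mm thick, tops at z = 24 mm.
- end_stop (a point): Middle of the end stop's face, chute x = +82 mm, z = 18 mm. With the tray home against it the tray's origin is at chute x = +47 mm and the rear face of its tab at chute x = -68 mm, still upstream of the gate.
- shaft (a point): Point on the axis of the 10 mm gate shaft, in the gate's plane: chute x = 0, y = 50 mm, z = 30 mm. The shaft runs along the chute's x outside the wall, in two small pillow blocks (x = -276 to -260 and +16 to +32 mm, y = 38 to 82 mm, up to z = 42 mm).
- gate (a joint): Gate angle, rad: 0 shut, 0.70 fully open at its stop. Gate and pedal are one rigid piece on the shaft: pressing the pedal down raises the gate. A spring shuts it when let go (0.12 N m shut, 0.23 N m open: about 7 N on the pedal 33 mm from the shaft). From 0.45 up it clears tray and races; fully open its free end is at z = 90 mm.
- gate_edge (a point): Middle of the lower edge of the gate, a 6 mm thick dark plate across the channel. Shut, the edge is at z = 16 mm: the tray cannot pass, but the tray's flat tail can lie under it. The gate cannot be pushed open along the chute.
- pedal (a point): Middle of the pedal's top face: a flat plate 210 mm long (chute x = -255 to -45 mm), 56 mm wide. Gate shut, it slopes up away from the chute by 0.70 rad, outer edge at z = 67 mm. Gate fully open, it is level, top at z = 27 mm, y = 55 to 111 mm, so a fingertip can slide along it while it stays down.
- tray: Loose aluminium slide tray in the channel, upstream of the gate at first, about 0.35 kg. Origin under the deck's middle, axes as the chute's. Deck 70 (x) x 60 x 8 mm with 18 mm high end walls and two 20 mm high spigots, each with a ball race. A flat tail, 22 mm wide, 6 mm thick, runs back to an upright tab.
- push_tab (a point): Rear face of the tab at the tail's end, on its middle line, 32 mm above the tray's underside, at tray x = -115 mm. The tab is 8 mm thick, 50 mm wide and 42 mm high (top 48 mm above the table).
- race_a: Ball race on the tray's front spigot, 30 mm across, 9 mm high, hole 12 mm; origin at its underside's centre, loose
- race_b: The same on the tray's rear spigot
- nut: Bystander: brass knurled nut, 34 mm across, 18 mm high, lying on the table on the side of the chute away from the pedal. Origin at its underside.
- spare_race: Bystander: single larger ball race, 52 mm across, 15 mm high, lying on the table beside the chute. Origin at its underside.
- pillow_block: Bystander: loose blackened pillow block, foot 110 x 34 mm, 58 mm high, standing on the table beyond the gate on the pedal's side. Origin at its underside.
- mic_case: Bystander: open green steel case with a chrome micrometer, 85 x 175 mm, its raised lid 100 mm high. Origin at its underside.
- v_block: Bystander: steel V-block, 75 x 55 mm, 48 mm high. Origin at its underside.
- oil_bottle: Bystander: small amber oil bottle, 52 mm across, 120 mm high. Origin at its underside.
- driver: Bystander: screwdriver with a wooden handle, 190 mm long, lying flat. Origin at its underside.
Things that resemble listed ones, but are neither listed nor needed, are in the scene too. Of the things that look like the tray, the smallest one is meant.

How it is judged:
By the outcome, as a careful person would: the job done as asked, in the order asked, and still so for the second after the job is handed in, with the robot touching nothing.
It also fails if it takes over 45 s, if anything falls off the work surface, if the arm or the gripper's body presses on something with over 40 N, if the wrist force passes 120 N, or if a joint passes its speed limit or range.

## Working session

There is one attempt and no reset: what is moved stays moved. The work goes in short steps, Python scripts to look and compute and a tool call to move; the robot and the scene stay as the last step left them, time stands still between calls to the robot, and variables do not carry over. Pictures are saved under pics/ and viewed, and the job is handed in when it is done.

Besides the shell and the picture viewer there is one more tool, called after "Call:" as name(argument=value, ...), one argument or row to a line, values as JSON. move_arm: Moves the arm, as the interface text tells. Its arguments: {"type":"object","properties":{"rows":{"type":"string"}},"required":["rows"]}

```bash
ls; mkdir -p pics; cat > h.py <<'E'
import numpy as np, cv2
from bench import ctrl
def cam(n,save=None):
    c=ctrl.camera(n)
    if save: cv2.imwrite('pics/'+save+'.png',c['color'])
    R,_=cv2.Rodrigues(np.array(c['rvec'],float)); t=np.array(c['tvec'],float).reshape(3)
    K=np.array([[c['fx'],0,c['cx']],[0,c['fy'],c['cy']],[0,0,1.]])
    return c,K,R,t
def onz(K,R,t,uv,z):
    d=R.T@np.linalg.inv(K)@np.array([uv[0],uv[1],1.]); o=-R.T@t
    return o+d*(z-o[2])/d[2]
def proj(K,R,t,p):
    q=K@(R@np.array(p,float)+t); return q[:2]/q[2]
E
python3 - <<'E'
from h import *
o=ctrl.get_obs(); print(o, ctrl.pinch_z)
for n in('top','side','wrist'):
    c,K,R,t=cam(n,n+'0'); print(n,K[0,0],-R.T@t,R[2])
    for q in('chute','gate','pedal','tray','push_tab','race_a','nut','pillow_block','mic_case','v_block','oil_bottle','driver','spare_race'):
        print(n,q,[(np.round(r['bbox']).astype(int).tolist(),round(r['confidence'],2)) for r in ctrl.look_for(n,q)][:4])
E
```

```text
pics
{'time_s': 0.0, 'q': array([ 1.00172203e+00,  1.81525897e-01,  1.60801422e+00, -1.78175630e-05,
        1.35377734e+00, -2.06286544e-01]), 'dq': array([ 5.51365624e-04, -1.63815302e-03, -9.91493510e-05, -1.98855606e-04,
       -1.87307196e-04, -1.58891105e-04]), 'joint_efforts': array([ 5.10268765e-04, -4.44880700e+01, -3.51330793e+01, -3.57475319e-04,
        9.25602304e-03, -2.16441572e-05]), 'eef_pos': array([0.20380322, 0.5372149 , 0.30298955]), 'eef_rot': array([ 3.42040220e-04,  8.23066615e-01,  5.67944191e-01, -7.91719232e-04]), 'wrist_force': array([-0.71812142,  0.3479219 ,  0.25037241]), 'torque': array([-0.00832037,  0.01566408,  0.06179976]), 'opening': 0.999252287605668} 0.0539
top 401.65492724791295 [0.33785139 0.0209987  1.05413551] [ 0.19028196 -0.01230436 -0.98165237]
top chute [([140, 146, 281, 213], 0.63)]
top gate []
top pedal [([148, 146, 249, 204], 0.74)]
top tray [([65, 240, 166, 313], 0.83), ([296, 221, 373, 313], 0.78), ([213, 187, 224, 196], 0.74), ([182, 179, 240, 207], 0.62)]
top push_tab [([303, 223, 375, 308], 0.9), ([64, 242, 163, 311], 0.7), ([179
[... 981 characters left out ...]
e pillow_block [([298, 206, 318, 237], 0.66), ([243, 138, 287, 216], 0.6)]
side mic_case [([217, 93, 262, 144], 0.94)]
side v_block [([280, 358, 328, 383], 0.94)]
side oil_bottle [([325, 154, 346, 195], 0.92), ([247, 138, 286, 214], 0.7)]
side driver [([340, 313, 396, 383], 0.93)]
side spare_race [([207, 208, 229, 227], 0.77)]
wrist 342.83030715923644 [0.14068651 0.56171108 0.37355665] [ 0.24847403 -0.09527065 -0.96394199]
wrist chute []
wrist gate []
wrist pedal []
wrist tray [([133, 228, 240, 363], 0.75)]
wrist push_tab [([129, 228, 240, 362], 0.73)]
wrist race_a []
wrist nut []
wrist pillow_block []
wrist mic_case []
wrist v_block []
wrist oil_bottle []
wrist driver []
wrist spare_race []
```

```bash
python3 - <<'E'
import cv2
t=cv2.imread('pics/top0.png'); cv2.imwrite('pics/topc.png',cv2.resize(t[100:260,100:320],None,fx=3.6,fy=3.6,interpolation=cv2.INTER_CUBIC))
s=cv2.imread('pics/side0.png'); cv2.imwrite('pics/sidec.png',cv2.resize(s[120:260,190:350],None,fx=4.2,fy=4.2,interpolation=cv2.INTER_CUBIC))
E
```

```text
(no output)
```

View pics/top0.png

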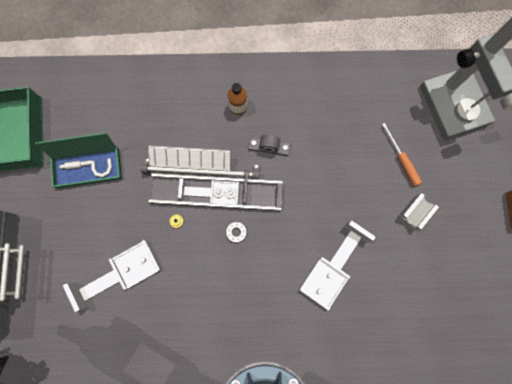

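View pics/topc.png

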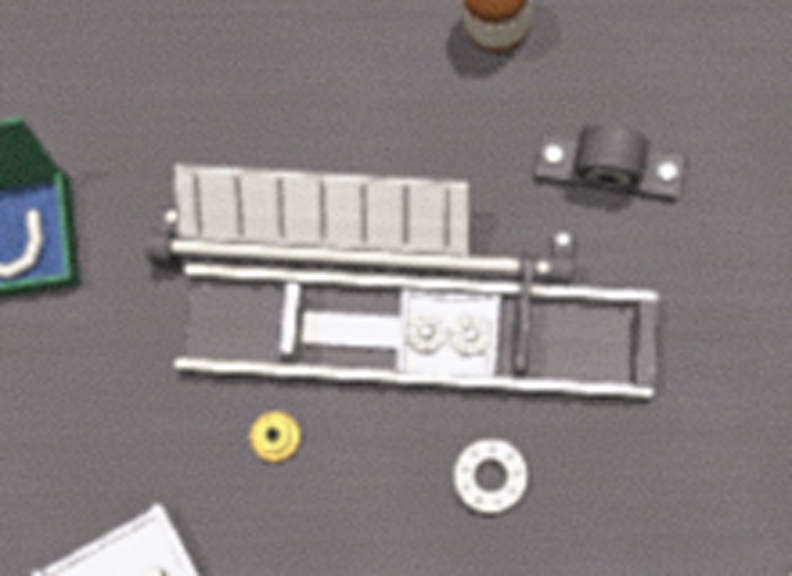

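View pics/sidec.png

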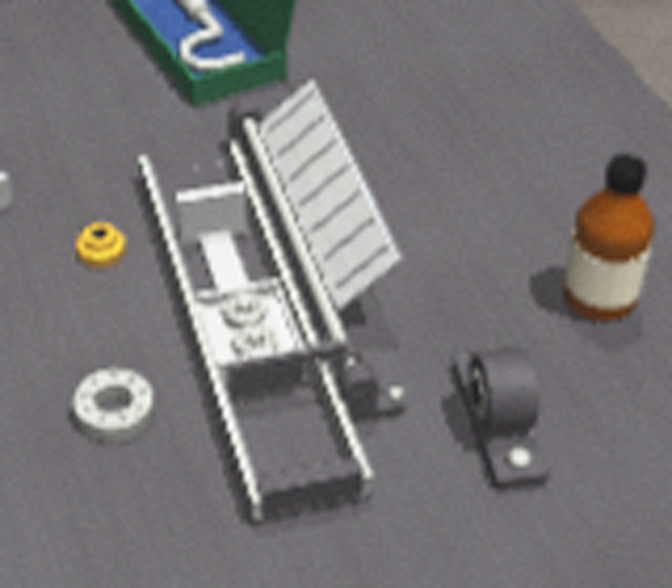

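View pics/side0.png

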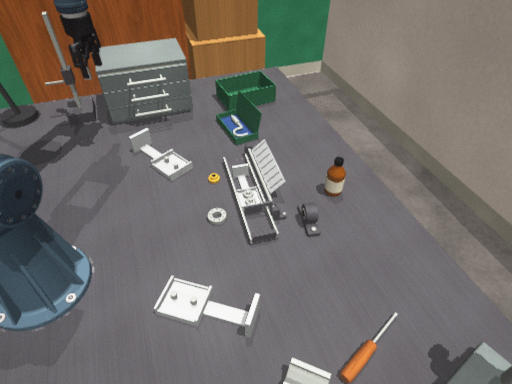

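The tray candidates in the top view are (125,270), (338,270) and (210,192). The first two are larger and empty. The one at (210,192) in the channel is the smallest and carries the two races, and the enlarged crops confirm it. Next I'll fit the chute pose.

```bash
python3 - <<'E'
from h import *
from scipy.optimize import least_squares
C={n:cam(n)[1:] for n in('top','side')}
T=lambda u,v:(u/3.6+100-.36,v/3.6+100-.36); S=lambda u,v:(u/4.2+190-.38,v/4.2+120-.38)
ent=[('top',T(185,269),(-250,35,24)),('top',T(177,364),(-250,-35,24)),
('side',S(143,158),(-250,-35,24)),('side',S(235,146),(-250,35,24)),
('top',T(177,165),(-255,98.6,67)),('top',T(468,182),(-45,98.6,67)),
('side',S(314,82),(-255,98.6,67)),('side',S(400,258),(-45,98.6,67)),
]
L=[('top',T(657,295),35),('top',T(653,394),-35),('side',S(258,515),-35),('side',S(368,480),35)]
def w(p,q):
    c,s=np.cos(p[2]),np.sin(p[2]); x,y,z=np.array(q)/1000.
    return np.array([p[0]+c*x-s*y,p[1]+s*x+c*y,z])
def f(p):
    r=[]
    for n,uv,q in ent: r+=list(proj(*C[n],w(p,q))-uv)
    for n,uv,y in L: r+=list(proj(*C[n],w(p,(p[3]*1000,y,24)))-uv)
    return np.array(r)
s=least_squares(f,[.45,.1,-1.6,.09],loss='soft_l1'); print(s.x,np.rad2deg(s.x[2])); print(np.round(f(s.x).reshape(-1,2),1))
p=s.x; np.save('pose.npy',p)
def inv(P):
    c,s_=np.cos(p[2]),np.sin(p[2]); d=P[:2]-p[:2]; return np.array([c*d[0]+s_*d[1],-s_*d[0]+c*d[1],P[2]])*1000
# tab top
for n,pts in(('top',[T(284,284),T(298,284),T(283,354),T(295,354)]),('side',[S(178,192),S(244,183)])):
    for uv in pts: print(n,'tab',np.round(inv(onz(*C[n],uv,.048)),1))
im=cv2.imread('pics/top0.png');im2=cv2.imread('pics/side0.png')
big={}
for n,i in(('top',im),('side',im2)):
    b=cv2.resize(i,None,fx=4,fy=4,interpolation=cv2.INTER_CUBIC)
    def ln(a,c,col): cv2.line(b,*[tuple(int(v) for v in (proj(*C[n],w(p,q))+.5)*4) for q in(a,c)],col,1)
    for y in(-38,-32,32,38): ln((-250,y,24),(82,y,24),(0,0,255))
    ln((82,-32,24),(82,32,24),(0,255,0)); ln((0,-32,16),(0,32,16),(255,0,0))
    ln((-255,98.6,67),(-45,98.6,67),(0,255,255)); ln((-276,50,30),(32,50,30),(255,0,255))
    b=b[480:480+480,500:1200] if n=='top' else b[540:1040,820:1300]
    cv2.imwrite(f'pics/ov_{n}.png',b)
E
```

```text
[ 0.53741921  0.03551871 -1.65320219  0.09532424] -94.72150818807798
[[ 0.7 -0.4]
 [ 0.  -0.7]
 [-0.  -0.3]
 [-0.6 -0.8]
 [-0.5  0.2]
 [ 0.7  0.3]
 [-0.6 -0.4]
 [-0.3  0.3]
 [ 0.7  0.1]
 [ 0.6 -1.1]
 [-0.4 -3. ]
 [-0.1 -0.2]]
top tab [-173.7   21.7   48. ]
top tab [-163.8   22.3   48. ]
top tab [-169.6  -28.9   48. ]
top tab [-161.2  -28.3   48. ]
side tab [-173.3  -23.4   48. ]
side tab [-171.2   24.6   48. ]
```

View pics/ov_top.png

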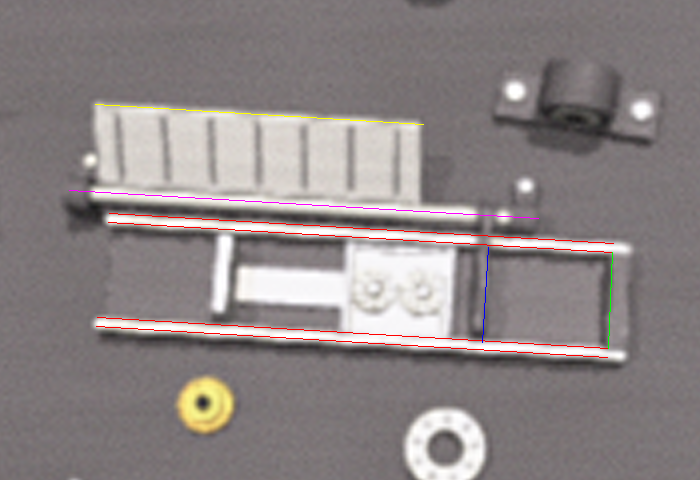

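View pics/ov_side.png

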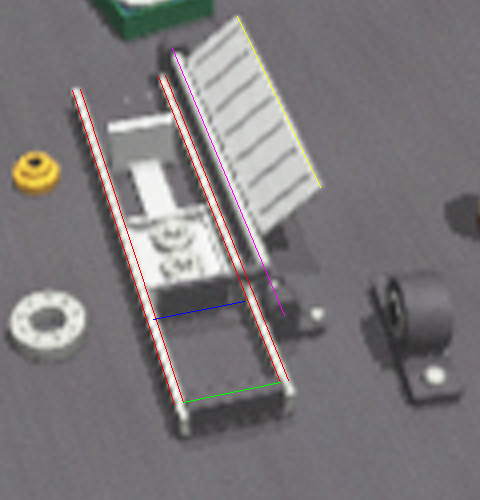

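Call:
move_arm(
  rows="0 0 0 0 0 8.2 1;0 0 0 0 0 8.2 1;0 0 0 0 0 8.2 1;0 0 0 0 0 8.2 1;0 0 0 0 0 8.2 1;0 0 0 0 0 8.2 1;0 0 0 0 0 8.2 1;0 0 0 0 0 8.2 1;0 0 0 0 0 8.2 1;0 0 0 0 0 0 1",
)

```text
time_s: 3.2
eef_pos: [0.2041, 0.5376, 0.3039]
eef_rot: [-0.0, 0.999, -0.041, -0.0]
wrist_force: [0.9, -0.4, -1.3]
opening: 0.999
```

Call:
move_arm(
  rows="3 2 0 0 0 0 1;3 2 0 0 0 0 1;3 2 0 0 0 0 1;3 2 0 0 0 0 1;3 2 0 0 0 0 1;3 2 0 0 0 0 1;3 2 0 0 0 0 1;3 2 0 0 0 0 1;3 2 0 0 0 0 1;3 2 0 0 0 0 1;3 2 0 0 0 0 1;3 2 0 0 0 0 1;3 2 0 0 0 0 1;2 1 0 0 0 0 1;0 0 0 0 0 0 1",
)

```text
time_s: 4.7
eef_pos: [0.5933, 0.2334, 0.3036]
eef_rot: [0.0, 0.999, -0.04, 0.0]
wrist_force: [-0.3, 0.0, -0.1]
opening: 1.001
```

```bash
cat >> h.py <<'E'
p=np.load('pose.npy')
def state(pr=True):
    from scipy.spatial.transform import Rotation as Ro
    o=ctrl.get_obs(); c,s=np.cos(p[2]),np.sin(p[2]); R=np.array([[c,-s,0],[s,c,0],[0,0,1]])
    P=(R.T@(o['eef_pos']-np.array([p[0],p[1],0])))*1000
    q=o['eef_rot']; M=R.T@Ro.from_quat([q[1],q[2],q[3],q[0]]).as_matrix()
    want=np.array([[0,1,0],[1,0,0],[0,0,-1.]])
    rv=np.rad2deg(Ro.from_matrix(M.T@want).as_rotvec())
    print('t',round(o['time_s'],2),'chute mm',np.round(P,1),'rot needed(tool deg)',np.round(rv,2),'F chute',np.round(R.T@o['wrist_force'],2),'M',np.round(R.T@o['torque'],2),'op',round(o['opening'],3))
E
python3 -c "
from h import *
state()
cam('wrist','w1')
for q in('push_tab','tray','gate','pedal'): print(q,[(np.round(r['bbox']).astype(int).tolist(),round(r['confidence'],2)) for r in ctrl.look_for('wrist',q)][:3])
"
```

```text
t 4.7 chute mm [-201.8   39.4  303.6] rot needed(tool deg) [ 0.03 -0.04  0.16] F chute [ 0.02 -0.29 -0.09] M [ 0.01  0.   -0.02] op 1.001
push_tab [([191, 184, 243, 318], 0.68), ([0, 22, 84, 161], 0.59)]
tray [([186, 188, 246, 316], 0.93), ([1, 26, 85, 165], 0.61)]
gate [([192, 104, 324, 349], 0.81), ([175, 88, 322, 353], 0.3)]
pedal [([197, 107, 324, 350], 0.7)]
```

View pics/w1.png

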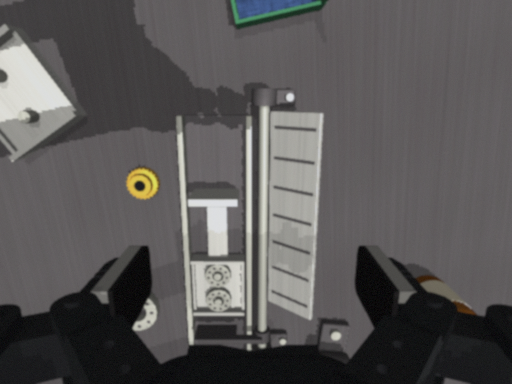

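```bash
python3 - <<'E'
from h import *
c,K,R,t=cam('wrist')
def w(q):
    a,s=np.cos(p[2]),np.sin(p[2]); x,y,z=np.array(q)/1000.
    return np.array([p[0]+a*x-s*y,p[1]+s*x+a*y,z])
b=cv2.resize(c['color'],None,fx=3,fy=3,interpolation=cv2.INTER_CUBIC)
def ln(a,d,col): cv2.line(b,*[tuple(int(v) for v in (proj(K,R,t,w(q))+.5)*3) for q in(a,d)],col,1)
for y in(-38,-32,32,38): ln((-250,y,24),(0,y,24),(0,0,255))
ln((0,-32,16),(0,32,16),(255,0,0)); ln((-255,98.6,67),(-45,98.6,67),(0,255,255)); ln((-255,98.6,67),(-255,54,28),(0,255,255));ln((-276,50,30),(32,50,30),(255,0,255))
for x in(-172,-164): ln((x,-25,48),(x,25,48),(0,255,0))
cv2.imwrite('pics/ovw.png',b[280:1080-40,500:1100][:, :600][:600])
cv2.imwrite('pics/ovw.png',b[280:880,480:1100])
E
```

```text
(no output)
```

View pics/ovw.png

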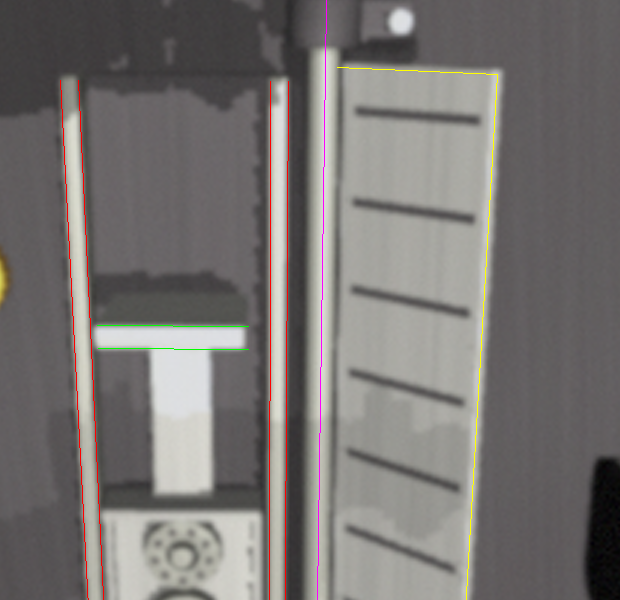

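Call:
move_arm(
  rows="0.3 0 3.8 0 0 0 1;0.3 0 3.8 0 0 0 1;0 0 3.8 0 0 0 1;0 0 3.4 0 0 0 1;0 0 0 0 0 0 1;0 0 0.5 0 0 0 1;0 0 0.5 0 0 0 1;0 0 0.5 0 0 0 1;0 0 0 0 0 0 1",
)

```text
time_s: 5.9
eef_pos: [0.5974, 0.2353, 0.1416]
eef_rot: [-0.0, 0.999, -0.04, 0.001]
wrist_force: [-0.4, 0.0, 0.7]
opening: 1.002
```

```bash
python3 -c "
from h import *
state()
c,K,R,t=cam('side');b=c['color'][100:260,170:350];cv2.imwrite('pics/s2.png',cv2.resize(b,None,fx=3.6,fy=3.6,interpolation=2))
c,K,R,t=cam('top');b=c['color'][100:260,100:320];cv2.imwrite('pics/t2.png',cv2.resize(b,None,fx=3.4,fy=3.4,interpolation=2))
"
```

```text
t 5.9 chute mm [-204.    43.3  141.6] rot needed(tool deg) [-0.02 -0.06  0.14] F chute [-0.   -0.36  0.69] M [ 0.01  0.01 -0.02] op 1.002
```

View pics/s2.png

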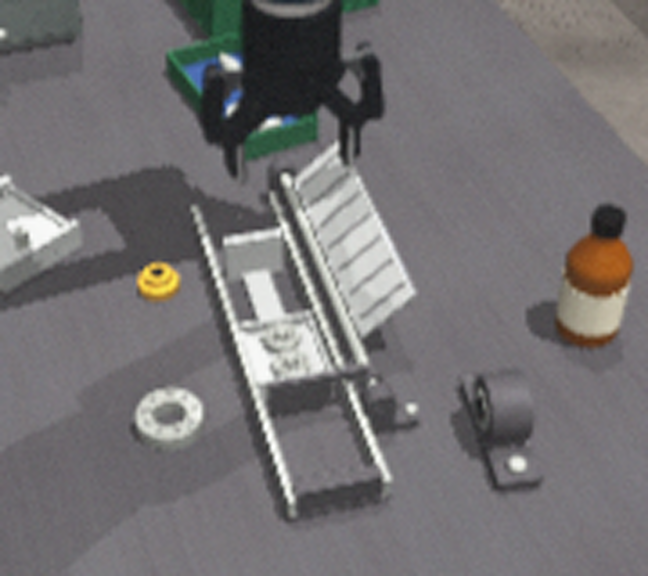

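View pics/t2.png

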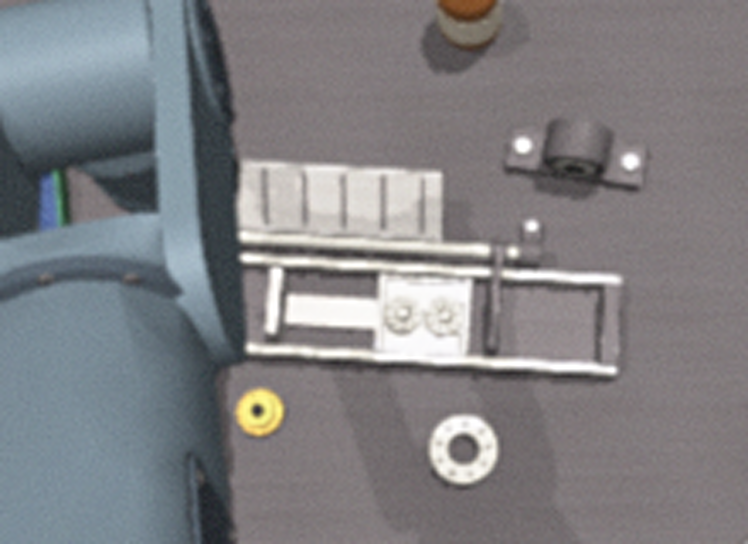

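Call:
move_arm(
  rows="0.1 0 0.5 0 0 0 1;0 0 0.5 0 0 0 1;0 0 0.5 0 0 0 1;0 0 0.5 0 0 0 1;0 0 0.5 0 0 0 1;0 0 0 0 0 0 1",
)

```text
time_s: 6.6
eef_pos: [0.598, 0.2351, 0.1153]
eef_rot: [0.0, 0.999, -0.04, -0.0]
wrist_force: [-1.0, -0.4, 2.4]
opening: 0.999
```

```bash
python3 -c "
from h import *
state()
c,K,R,t=cam('side');b=c['color'][100:260,170:350];cv2.imwrite('pics/s3.png',cv2.resize(b,None,fx=3.6,fy=3.6,interpolation=2))
"
```

```text
t 6.6 chute mm [-203.9   43.9  115.3] rot needed(tool deg) [0.01 0.04 0.13] F chute [ 0.46 -0.97  2.35] M [-0.03  0.02 -0.02] op 0.999
```

View pics/s3.png

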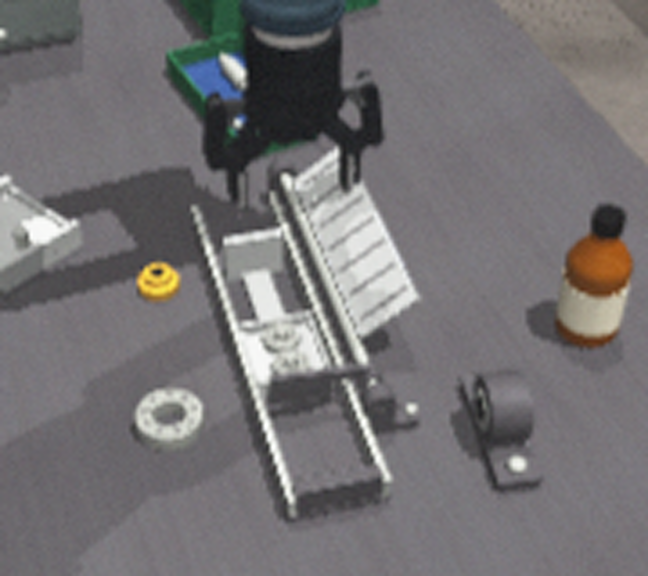

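Call:
move_arm(
  rows="0.1 0 0.5 0 0 0 1;0 0 0.5 0 0 0 1;0 0 0.5 0 0 0 1;0 0 0.5 0 0 0 1;0 0 0 0 0 0 1",
)

```text
time_s: 7.15
eef_pos: [0.5992, 0.235, 0.0953]
eef_rot: [0.0, 0.999, -0.04, -0.0]
wrist_force: [1.1, -0.0, 3.9]
opening: 0.998
```

```bash
python3 -c "
from h import *
state()
c,K,R,t=cam('side');b=c['color'][100:260,170:350];cv2.imwrite('pics/s4.png',cv2.resize(b,None,fx=3.6,fy=3.6,interpolation=2))
"
```

```text
t 7.15 chute mm [-203.9   45.1   95.3] rot needed(tool deg) [0.   0.   0.13] F chute [-0.06  1.08  3.88] M [0.47 0.   0.02] op 0.998
```

View pics/s4.png

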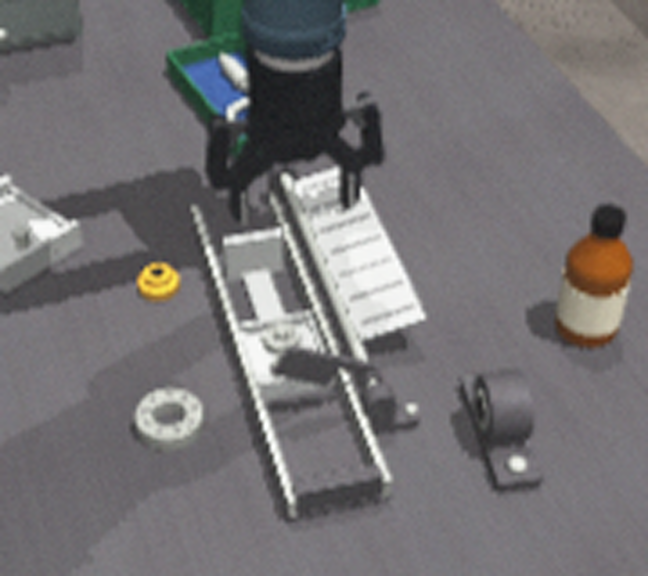

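Call:
move_arm(
  rows="0 0 0.4 0 0 0 1;0 0 0.4 0 0 0 1;0 0 0 0 0 0 1",
)

```text
time_s: 7.5
eef_pos: [0.5993, 0.2349, 0.0878]
eef_rot: [0.0, 0.999, -0.04, 0.0]
wrist_force: [0.9, -0.8, 4.6]
opening: 1.001
```

Call:
move_arm(
  rows="0 0 0.3 0 0 0 1;0 0 0 0 0 0 1",
)

```text
time_s: 7.7
eef_pos: [0.5994, 0.235, 0.0862]
eef_rot: [0.0, 0.999, -0.04, 0.0]
wrist_force: [-2.2, -1.7, 10.5]
opening: 0.997
```

```bash
python3 -c "
from h import *
state()
c,K,R,t=cam('side');b=c['color'][130:250,200:320];cv2.imwrite('pics/s5.png',cv2.resize(b,None,fx=5,fy=5,interpolation=2))
"
```

```text
t 7.7 chute mm [-203.9   45.3   86.2] rot needed(tool deg) [ 0.02 -0.02  0.14] F chute [ 1.86 -2.02 10.52] M [ 0.17 -0.3  -0.07] op 0.997
```

View pics/s5.png

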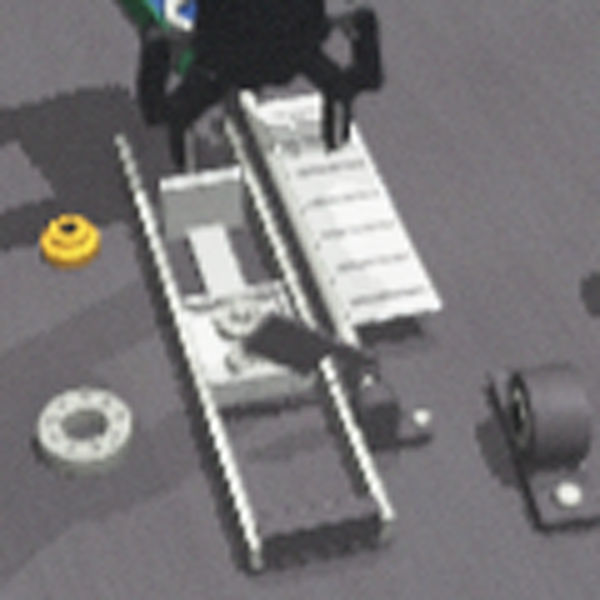

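```bash
python3 -c "
from h import *
state()
c,K,R,t=cam('side')
b=cv2.resize(c['color'],None,fx=5,fy=5,interpolation=2)
a,s=np.cos(p[2]),np.sin(p[2])
for y,col in((-11.7,(0,0,255)),(2.8,(0,0,255)),(87.8,(0,255,0)),(102.3,(0,255,0))):
  for x in (-215,-193):
    X=np.array([p[0]+(a*x-s*y)/1e3,p[1]+(s*x+a*y)/1e3,.027]); u=(proj(K,R,t,X)+.5)*5; cv2.circle(b,(int(u[0]),int(u[1])),3,col,-1)
cv2.imwrite('pics/s6.png',b[650:1150,1000:1550])
cam('wrist','w6')
"
```

```text
t 7.75 chute mm [-203.9   45.4   86.2] rot needed(tool deg) [ 0.02 -0.03  0.14] F chute [ 1.85 -2.99 10.01] M [ 0.13 -0.35 -0.06] op 1.001
```

View pics/s6.png

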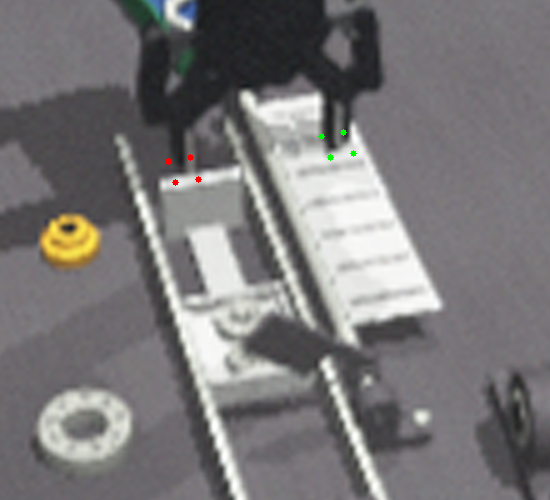

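View pics/w6.png

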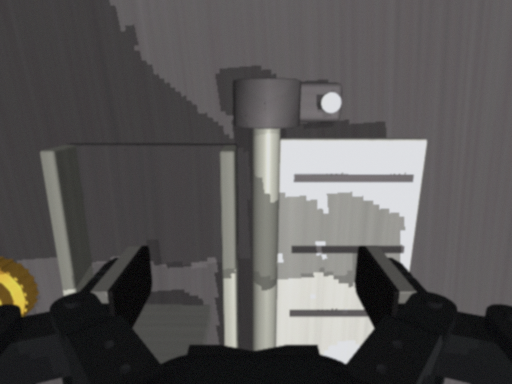

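Call:
move_arm(
  rows="0 0.5 0 0 0 0 1;0 0.5 0 0 0 0 1;0 0.3 0 0 0 0 1;0 0.3 0 0 0 0 1;0 0.3 0 0 0 0 1;0 0.3 0 0 0 0 1;0 0.3 0 0 0 0 1;0 0.3 0 0 0 0 1;0 0 0 0 0 0 1",
)

```text
time_s: 8.75
eef_pos: [0.5975, 0.2085, 0.0862]
eef_rot: [-0.001, 0.999, -0.04, 0.001]
wrist_force: [-0.5, 4.9, 8.4]
opening: 0.997
```

```bash
python3 -c "
from h import *
state()
c,K,R,t=cam('side');b=c['color'][130:250,200:320];cv2.imwrite('pics/s7.png',cv2.resize(b,None,fx=5,fy=5,interpolation=2))
"
```

```text
t 8.75 chute mm [-177.3   45.6   86.2] rot needed(tool deg) [-0.14 -0.12  0.15] F chute [-4.89 -0.87  8.37] M [0.35 0.79 0.1 ] op 0.997
```

View pics/s7.png

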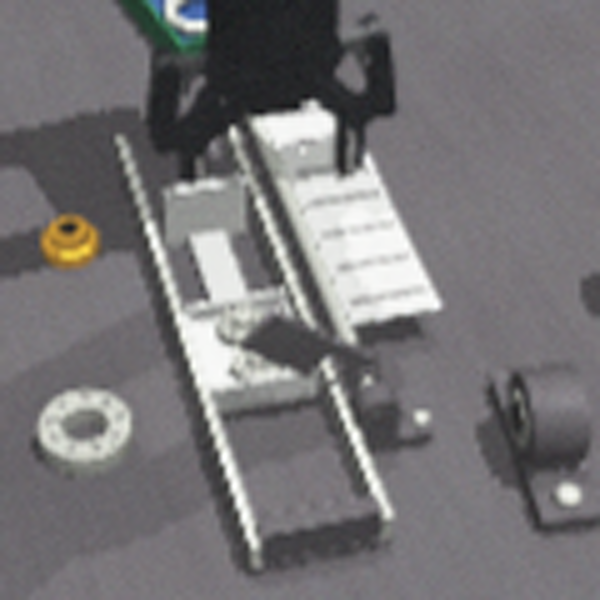

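Call:
move_arm(
  rows="0 0.4 0 0 0 0 1;0 0.4 0 0 0 0 1;0 0.4 0 0 0 0 1;0 0.4 0 0 0 0 1;0 0.4 0 0 0 0 1;0 0.4 0 0 0 0 1;0 0.4 0 0 0 0 1;0 0.4 0 0 0 0 1;0 0.4 0 0 0 0 1;0 0.4 0 0 0 0 1;0 0 0 0 0 0 1",
)

```text
time_s: 9.9
eef_pos: [0.5943, 0.1685, 0.0862]
eef_rot: [-0.001, 0.999, -0.04, 0.001]
wrist_force: [0.4, 5.8, 8.1]
opening: 1.001
```

```bash
python3 -c "
from h import *
state()
c,K,R,t=cam('side');b=c['color'][130:250,200:320];cv2.imwrite('pics/s8.png',cv2.resize(b,None,fx=5,fy=5,interpolation=2))
"
```

```text
t 9.9 chute mm [-137.2   45.8   86.2] rot needed(tool deg) [-0.13 -0.11  0.15] F chute [-5.85 -0.05  8.11] M [0.31 0.78 0.15] op 1.001
```

View pics/s8.png

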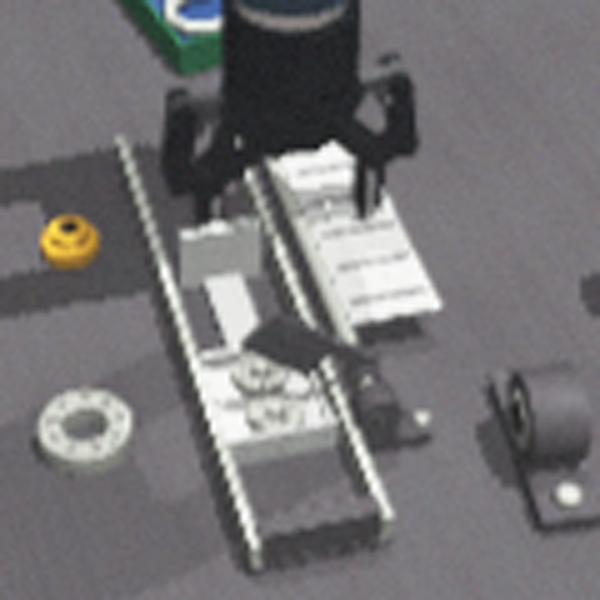

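Working well: the races are on their spigots and the gate is fully open. About 58 mm remain.

Call:
move_arm(
  rows="0 0.4 0 0 0 0 1;0 0.4 0 0 0 0 1;0 0.4 0 0 0 0 1;0 0.4 0 0 0 0 1;0 0.4 0 0 0 0 1;0 0.4 0 0 0 0 1;0 0.4 0 0 0 0 1;0 0.4 0 0 0 0 1;0 0.4 0 0 0 0 1;0 0.4 0 0 0 0 1;0 0.4 0 0 0 0 1;0 0.3 0 0 0 0 1;0 0.3 0 0 0 0 1;0 0 0 0 0 0 1",
)

```text
time_s: 11.35
eef_pos: [0.5904, 0.1187, 0.0862]
eef_rot: [-0.001, 0.999, -0.04, 0.001]
wrist_force: [0.8, 6.1, 8.8]
opening: 1.0
```

```bash
python3 -c "
from h import *
state()
c,K,R,t=cam('side');b=c['color'][130:250,200:320];cv2.imwrite('pics/s9.png',cv2.resize(b,None,fx=5,fy=5,interpolation=2))
"
```

```text
t 11.35 chute mm [-87.3  46.   86.2] rot needed(tool deg) [-0.13 -0.12  0.16] F chute [-6.18  0.25  8.83] M [0.35 0.97 0.21] op 1.0
```

View pics/s9.png

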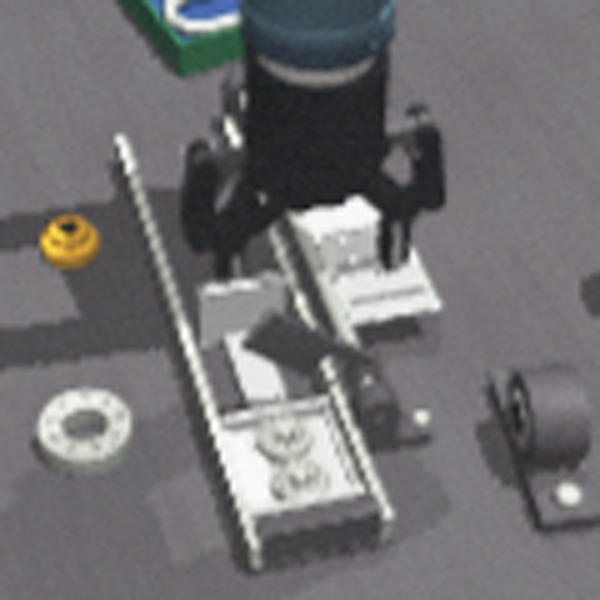

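Call:
move_arm(
  rows="0 0.2 0 0 0 0 1;0 0.2 0 0 0 0 1;0 0.2 0 0 0 0 1;0 0 0 0 0 0 1",
)

```text
time_s: 11.8
eef_pos: [0.5899, 0.113, 0.0862]
eef_rot: [-0.001, 0.999, -0.04, 0.001]
wrist_force: [-0.4, 6.6, 8.7]
opening: 0.998
```

Call:
move_arm(
  rows="0 0.1 0 0 0 0 1;0 0.1 0 0 0 0 1;0 0 0 0 0 0 1",
)

```text
time_s: 12.1
eef_pos: [0.5898, 0.1117, 0.0862]
eef_rot: [-0.002, 0.999, -0.04, 0.001]
wrist_force: [1.0, 9.5, 8.7]
opening: 1.002
```

```bash
python3 -c "
from h import *
state()
"
```

```text
t 12.1 chute mm [-80.3  45.9  86.2] rot needed(tool deg) [-0.22 -0.12  0.12] F chute [-9.51  0.19  8.69] M [ 0.39  1.53 -0.08] op 1.002
```

Call:
move_arm(
  rows="0 0.1 0 0 0 0 1;0 0.1 0 0 0 0 1;0 0 0 0 0 0 1",
)

```text
time_s: 12.4
eef_pos: [0.5897, 0.1114, 0.0863]
eef_rot: [-0.003, 0.999, -0.041, 0.001]
wrist_force: [2.3, 17.8, 7.9]
opening: 1.001
```

```bash
python3 -c "
from h import *
state()
c,K,R,t=cam('side');b=c['color'][180:260,225:325];cv2.imwrite('pics/s10.png',cv2.resize(b,None,fx=7,fy=7,interpolation=2))
c,K,R,t=cam('top');b=c['color'][130:230,180:300];cv2.imwrite('pics/t10.png',cv2.resize(b,None,fx=6,fy=6,interpolation=2))
"
```

```text
t 12.4 chute mm [-79.9  45.8  86.3] rot needed(tool deg) [-0.39 -0.14  0.05] F chute [-17.9    0.84   7.94] M [ 0.23  2.62 -0.61] op 1.001
```

View pics/s10.png

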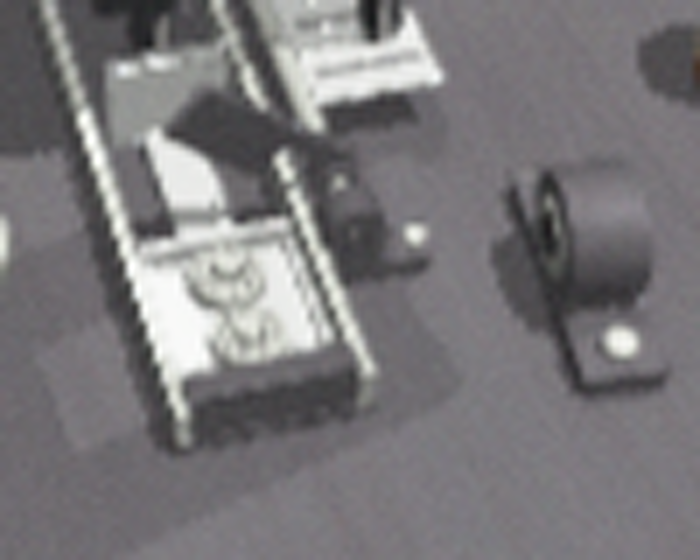

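View pics/t10.png

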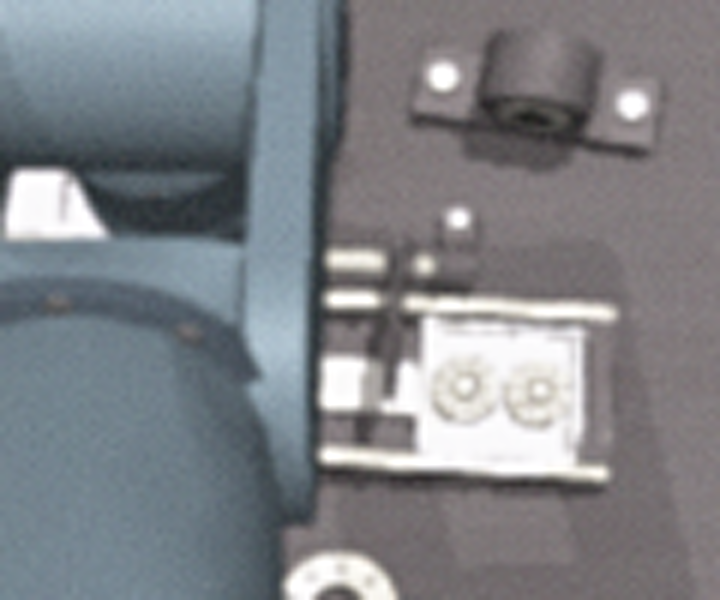

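Call:
move_arm(
  rows="0 -0.2 0 0 0 0 1;0 -0.3 0 0 0 0 1;0 -0.5 0 0 0 0 1;0 -0.5 0 0 0 0 1;0 -0.5 0 0 0 0 1;0 0 0 0 0 0 1",
)

```text
time_s: 13.1
eef_pos: [0.5914, 0.127, 0.0862]
eef_rot: [0.0, 0.999, -0.04, 0.001]
wrist_force: [-0.7, -3.2, 9.2]
opening: 1.001
```

```bash
python3 -c "
from h import *
state()
c,K,R,t=cam('side');b=c['color'][160:260,215:335];cv2.imwrite('pics/s11.png',cv2.resize(b,None,fx=6,fy=6,interpolation=2))
"
```

```text
t 13.1 chute mm [-95.6  46.3  86.2] rot needed(tool deg) [ 0.05 -0.12  0.13] F chute [ 3.27 -0.46  9.15] M [ 0.38 -0.49 -0.13] op 1.001
```

View pics/s11.png

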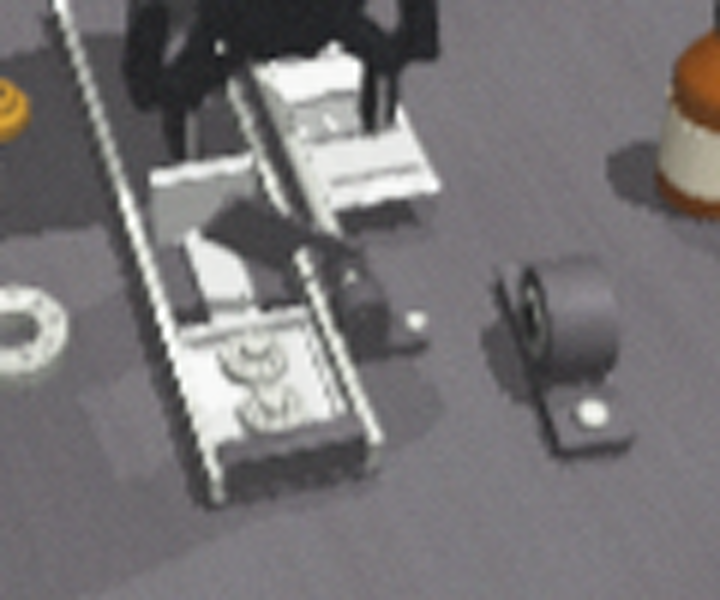

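The tray stayed home, and the tab is free with the pedal still down. Now I'll let the gate shut gently.

Call:
move_arm(
  rows="0 0 -0.4 0 0 0 1;0 0 -0.5 0 0 0 1;0 0 -0.5 0 0 0 1;0 0 -0.5 0 0 0 1;0 0 -0.5 0 0 0 1;0 0 -0.5 0 0 0 1;0 0 -0.5 0 0 0 1;0 0 -0.5 0 0 0 1;0 0 -0.5 0 0 0 1;0 0 -1 0 0 0 1;0 0 -2 0 0 0 1;0 0 -4 0 0 0 1;0 0 -4 0 0 0 1;0 0 -4 0 0 0 1;-2 -3 0 0 0 0 1;-3 -3 0 0 0 0 1;-3 -3 0 0 0 0 1;-3 -3 0 0 0 0 1;-3 -3 0 0 0 0 1;0 0 0 0 0 0 1",
)

```text
time_s: 15.15
eef_pos: [0.4599, 0.2914, 0.2797]
eef_rot: [-0.001, 0.999, -0.038, -0.0]
wrist_force: [-0.3, -0.2, 0.3]
opening: 1.001
```

```bash
python3 -c "
from h import *
state()
c,K,R,t=cam('side');b=c['color'][130:260,200:335];cv2.imwrite('pics/s12.png',cv2.resize(b,None,fx=4.5,fy=4.5,interpolation=2))
c,K,R,t=cam('top','t12f');b=c['color'][130:230,180:300];cv2.imwrite('pics/t12.png',cv2.resize(b,None,fx=6,fy=6,interpolation=2))
"
```

```text
t 15.15 chute mm [-248.6  -98.3  279.7] rot needed(tool deg) [-0.09  0.02  0.41] F chute [ 0.25 -0.28  0.34] M [-0.   -0.06 -0.03] op 1.001
```

View pics/s12.png

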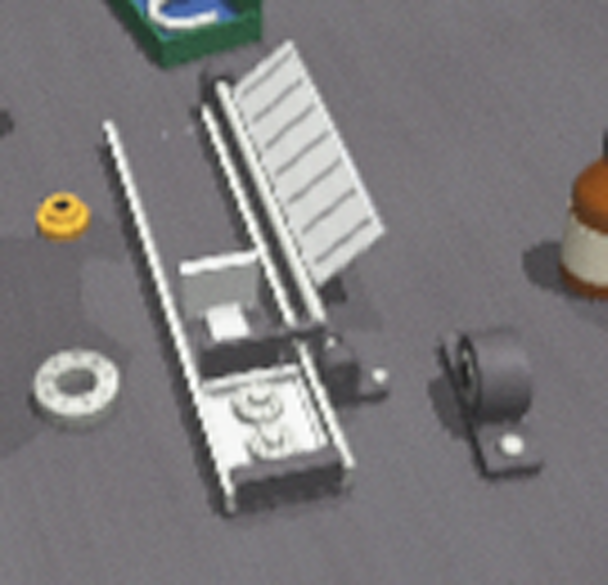

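View pics/t12.png

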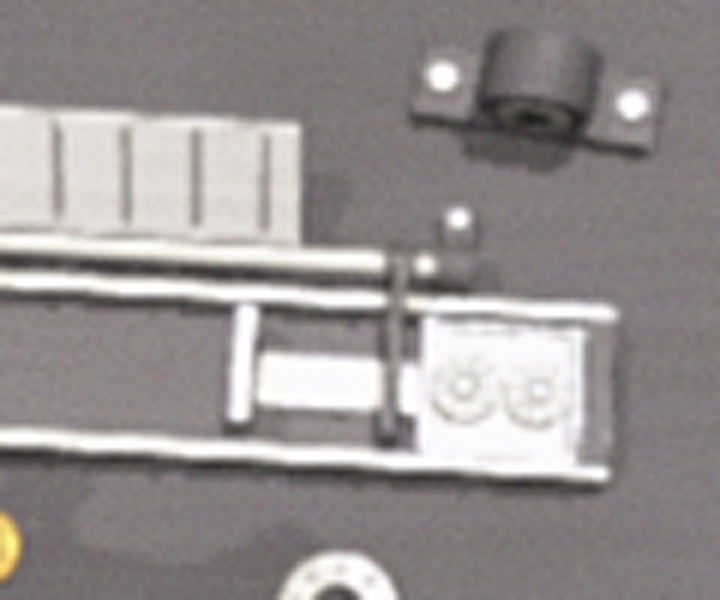

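View pics/t12f.png

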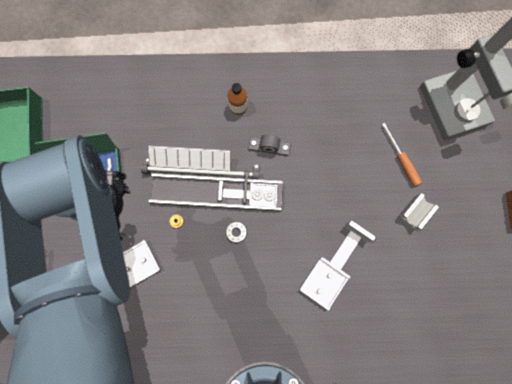

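The gate is shut, the races are seated, and the bystanders look unmoved. I'll make one numeric check of the tab before handing in.

```bash
python3 -c "
from h import *
a,s=np.cos(p[2]),np.sin(p[2])
w=lambda x,y,z:np.array([p[0]+(a*x-s*y)/1e3,p[1]+(s*x+a*y)/1e3,z/1e3])
out=[]
for n,(u0,v0,u1,v1) in(('top',(220,160,300,220)),('side',(225,170,295,250))):
  c,K,R,t=cam(n); b=cv2.resize(c['color'],None,fx=8,fy=8,interpolation=2)
  def ln(A,B,col): cv2.line(b,*[tuple(int(v) for v in (proj(K,R,t,w(*q))+.5)*8) for q in(A,B)],col,1)
  ln((-68,-25,48),(-68,25,48),(0,0,255)); ln((-60,-25,48),(-60,25,48),(0,0,255)); ln((82,-32,24),(82,32,24),(0,255,0)); ln((0,-32,16),(0,32,16),(255,0,0))
  cv2.imwrite('pics/f_'+n+'.png',b[v0*8:v1*8,u0*8:u1*8][:600])
state()
"
```

```text
t 15.35 chute mm [-245.2  -94.2  279.5] rot needed(tool deg) [-0.01 -0.07  0.11] F chute [-0.07  0.57  0.12] M [-0.01 -0.02  0.06] op 0.998
```

View pics/f_top.png

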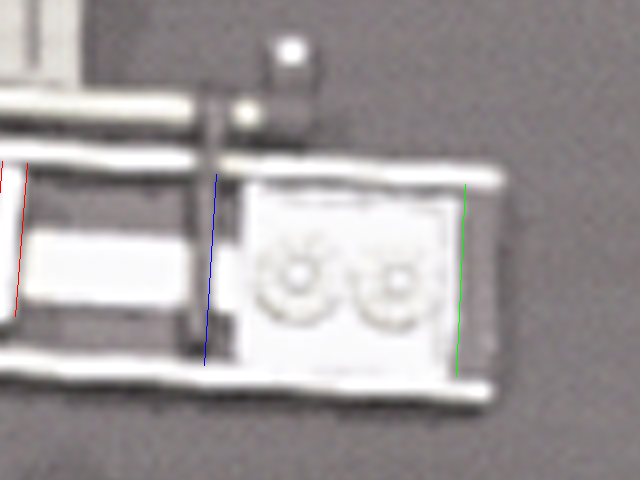

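View pics/f_side.png

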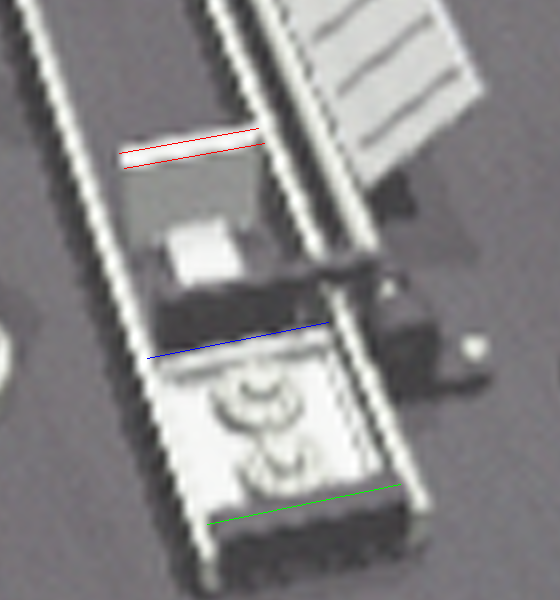

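```bash
python3 -c "
from bench import ctrl
print(ctrl.hand_in())"
```

```text
the job is handed in; nothing more can be done
None
```

The tray is home against the end stop, the gate has shut behind it, and I've handed the job in. The run took about 15 s of robot time. `hand_in` reports no verdict.

**What I did:** With the gripper fully open across the chute, one fingertip pressed the pedal to its stop and the other pushed the tab. I pushed about 105 mm, until the push force rose from about 6 N to 18 N at the end stop. I backed off the tab with the pedal still down, raised slowly so the gate closed gently, and moved clear.

**Last checks:**
- **Tray:** its tab lies on the predicted home position (rear face at chute x = -68 mm) to about 1 mm in both the top and side views.
- **Races:** both are still on their spigots.
- **Gate:** it is shut, with only the flat tail under it.
- **Bystanders:** nothing near the chute looks moved. I judged this by eye, and the arm partly hid the mic case in the last top view.
- **Robot:** the wrist force is about zero, so it is touching nothing.

No check failed or disagreed.

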